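Turn the red lock key and draw it out through the slotted guard

TASK

Take the red-handled lock key out of the shaker's lock base: turn it until its hidden T-foot lines up with the slot in the white guard plate, draw it straight up through the slot, and stand it upright on its foot in the white tray, then let go. Leave the blue-handled key locked where it is.

Things in the scene. Friction and masses are not known exactly. Their poses are not given: they have to be found in the camera images.
- red_key_handle (a point): Centre of the red upright paddle (52 x 14 x 42 mm: along x, y, z) of the loose key to remove, about 0.2 kg, 92 mm tall. This point is 71 mm above the key's underside. Below the paddle: 14 mm round stem, then a T-foot 64 (x) x 24 (y) x 12 mm high, parallel to the paddle, hidden under the guard, 50 to 80 degrees out of line with the slot. z up; grasp across y.
- blue_key_handle (a point): The same point and axes on the second key, alike but with a blue paddle, standing in the other slot; it stays locked. Either key may be in either slot, with its axis within 5 mm of the slot's centre. The keys turn freely and have 18 mm of free lift before the foot meets the guard plate.
- lock_base: Fixed low grey housing, white guard plate on top, 124 (x) x 250 (y) x 40 mm high; origin: centre of its underside. Inner floor 4 mm, plate 34 to 40 mm above it. Two yellow-edged slots, 80 mm along x, 46 mm wide, centred at x 0, y -62 and +62 mm. A foot passes when centred within 5 mm and in line with base x within 10 degrees, either way round.
- tray: Fixed white open tray, 170 (x) x 130 (y) x 22 mm high, walls and floor 4 mm thick; origin: centre of its underside, inner floor 4 mm above it. A key stands on its foot here in any direction.
Mind the look-alikes: they are no part of the job. What is shaped like the part that bears red_key_handle but green, pink or yellow is not meant.

How it is judged (in metres and radians):
At the end, for the whole second after the job is handed in: The red key stands on its foot on the tray floor: upright within 10 degrees, within 75 mm (tray x) and 55 mm (tray y) of its centre, handle centre 65-82 mm above the tray's underside. The blue key is within 20 mm of its start and over 0.6 rad out of line with its slot (x of red_key_handle in the frame of tray between -0.075 and 0.075 m and y of red_key_handle in the frame of tray between -0.055 and 0.055 m and z of red_key_handle in the frame of tray between 0.065 and 0.082 m and angle between red_key_handle's own z axis and vertical below 0.17 rad and distance of red_key_handle from where it was at the start of the episode above 0.1 m and distance of blue_key_handle from where it was at the start of the episode below 0.02 m and angle between the x axis of blue_key_handle and the x axis of lock_base, either way round above 0.6 rad); the robot touches nothing.
It fails at once if the blue key is drawn up, shifted by more than 40 mm or turned into line with its slot (distance of blue_key_handle from where it was at the start of the episode above 0.04 m or angle between the x axis of blue_key_handle and the x axis of lock_base, either way round below 0.3 rad).
It also fails if it takes over 46 s, if anything falls off the work surface, if the arm or the gripper's body presses on something with over 40 N, if the wrist force passes 120 N, or if a joint passes its speed limit or range.

ROBOT

A 7-joint arm with a two-finger parallel gripper is mounted at the origin on a cart in front of the work surface, level with it; the furniture and walls round the work are solid. World frame = base frame: x ahead of the robot, y to its left, z up, the work surface at z = 0. Lengths are in mm, angles in rad, forces in N, time in s.
With the tool pointing down it reaches from about 350 to 900 mm from the base axis. Payload 19.9 kg.
Tool frame: the origin (TCP) lies midway between the tips of the shut fingers; the grasp point (between the pads) lies 19 mm behind it (r.tcp_to_grasp is the distance from the TCP to the grasp point, in mm); z points along the fingers, y is the line along which they close (so a half turn about z gives the same grasp; the last joint's range is limited). The gripper opens to 94 mm and grips with 3 to 60 N. Pads are 16 mm wide; open, the fingers measure 119 mm over their backs; the gripper's body (75 mm by 177 mm) begins 78 mm behind the grasp point.
Start: joints at [-1.294, 0.417, -0.01, 1.614, 0.005, 1.111, -0.053], TCP at [195.881, 593.489, 205.425] pointing down, gripper open.
Joint ranges: [-2.81, 2.81], [-0.39, 2.02], [-1.27, 1.25], [0.06, 2.57], [-1.19, 4.33], [0.19, 2], [-2.82, 2.82]. Speed limits (rad/s): [1.89, 1.89, 2.39, 2.39, 3.01, 3.01, 3.01].

INTERFACE

Orientations are given as a unit quaternion [w, x, y, z].
In Python, from cell import r gives the robot as it stands. The module is installed in compiled form; this text tells all that it offers.
- The arm moves only by the tool step_arm, never from a script. Its argument "motion" is a list that holds one entry, the list of rows, each a list of 7 numbers: the turn, a rotation vector about the tool's x, y, z in degrees, then the shift along the tool's x, y, z in m, then the opening, from 0 (shut) to 1 (fully open). In form: [[[rx, ry, rz, tx, ty, tz, hand], ...]]. A call has 1 to 10 rows; each row shifts and turns the commanded pose from where the row before left it, along the tool's axes as they then stand; what a row does not reach is not made up. A row lasts 1/10 s, in which the tool goes at most 50 mm and 8.59 degrees, less where a joint would pass 70% of its speed; a pose out of reach is approached as far as the arm can. A call is refused whole if a number of a shift passes 0.05 or a number of a turn 8.59, either way. A call with a gripper value outside its range is refused whole. The fingers move at their own pace and stop on an object; "force" is the grip in N (left out, the last holds). Time passes only in rows, so rows that do not move let the fingers close. It gives the time, the measured TCP pose, the force, the opening and the grip force at its end, in the units of the state.
- r.read_state(): the state, without advancing time (a new reading comes with each control period).
- r.read_camera(name): name is "side" or "top" or "wrist"; returns a dict with "img" (384x512x3 uint8, red, green, blue), "fx", "fy", "cx", "cy" (pixels), "R" (3x3) and "t" (3): a world point X has camera coordinates R X + t. Camera axes: x right, y down, z forward; pixel columns grow to the right and rows downward; lengths in mm; the calibration is good to about 2 mm. A picture is of the moment at which its call begins. There is no depth.
- r.sign_off(): hands the job in; it is judged then, once.
The state is a dict: "clock": time; "q": joint angles; "joint_vel": joint speeds; "joint_torque": joint torques, N m; "tool_pos": TCP position; "eef_rot": TCP orientation; "ft_force": force on the tool from outside, world axes, zero at the start; "torque": the same for the moment, N m; "width": finger opening in mm; "grip_force": force on a finger pad.
Only numpy, scipy, OpenCV 4.12 (cv2) and the standard library are available. Lean on these libraries where they do the work, as an engineer would, in place of code of your own. Each camera call takes 0.05 s, during which the arm holds its last target. There are 200 camera calls.

## Working session

There is one attempt and no reset: what is moved stays moved. The work goes in short steps, Python scripts to look and compute and a tool call to move; the robot and the scene stay as the last step left them, time stands still between calls to the robot, and variables do not carry over. Pictures are saved under pics/ and viewed, at most 10 in all, crops included, and the job is handed in when it is done.

Besides the shell and the picture viewer there is one more tool, called after ">>>" as name(argument=value, ...) on one line, values as JSON. step_arm: Moves the arm, as the interface text tells. Its arguments: {"type":"object","properties":{"motion":{"type":"array"},"force":{"type":"number"}},"required":["motion"]}

```bash
mkdir -p pics
cat > h.py <<'E'
import numpy as np, cv2
from cell import r
def ray(c,u,v):
    d=np.array([(u-c['cx'])/c['fx'],(v-c['cy'])/c['fy'],1.]);R=np.array(c['R']);t=np.array(c['t'])
    return -R.T@t, R.T@d
def onz(c,u,v,z):
    o,d=ray(c,u,v); return (o+d*(z-o[2])/d[2]).round(1)
def proj(c,X):
    p=np.array(c['R'])@np.array(X,float)+np.array(c['t']); return (p[0]/p[2]*c['fx']+c['cx'],p[1]/p[2]*c['fy']+c['cy'])
def tri(c1,p1,c2,p2):
    o1,d1=ray(c1,*p1);o2,d2=ray(c2,*p2)
    s=np.linalg.lstsq(np.c_[d1,-d2],o2-o1,rcond=None)[0];a=o1+s[0]*d1;b=o2+s[1]*d2
    return ((a+b)/2).round(1), np.linalg.norm(a-b).round(1)
E
python3 - <<'E'
from h import *
import pickle
C={n:r.read_camera(n) for n in('top','side')}
pickle.dump(C,open('c0.pkl','wb'))
im=np.hstack([cv2.resize(C[n]['img'],(512,384)) for n in C])
for n in C: cv2.imwrite(f'pics/{n}0.png',cv2.resize(C[n]['img'][:,:,::-1],(800,600)))
s=r.read_state();print(s)
for n in C:
  c=C[n];print(n,c['fx'],np.round(ray(c,0,0)[0]))
E
```

```text
{'clock': 0.1, 'q': array([-1.29351533,  0.41792762, -0.01030696,  1.61411411,  0.0047082 ,
        1.11068526, -0.05298983]), 'joint_vel': array([ 0.000918  , -0.00097167, -0.000962  , -0.00158938,  0.00102864,
        0.00142741, -0.00088985]), 'joint_torque': array([ 1.01493595e-03, -8.52586985e+01,  6.39818385e-01, -4.26694071e+01,
       -4.88994189e-02,  1.64774474e-02,  1.42971749e-04]), 'tool_pos': array([195.7851497 , 593.18594044, 204.87944051]), 'eef_rot': array([-4.25237909e-05,  1.58703884e-01,  9.87326070e-01, -5.53761499e-04]), 'ft_force': array([0.46770871, 0.45802645, 0.0153538 ]), 'torque': array([ 0.03122389, -0.03329117, -0.00337437]), 'grip_force': 0.0, 'width': 93.98878408086807}
top 440.8299956297473 [ 319.   98. 1086.]
side 396.57286219029845 [ 356. -695.  672.]
```

View pics/top0.png

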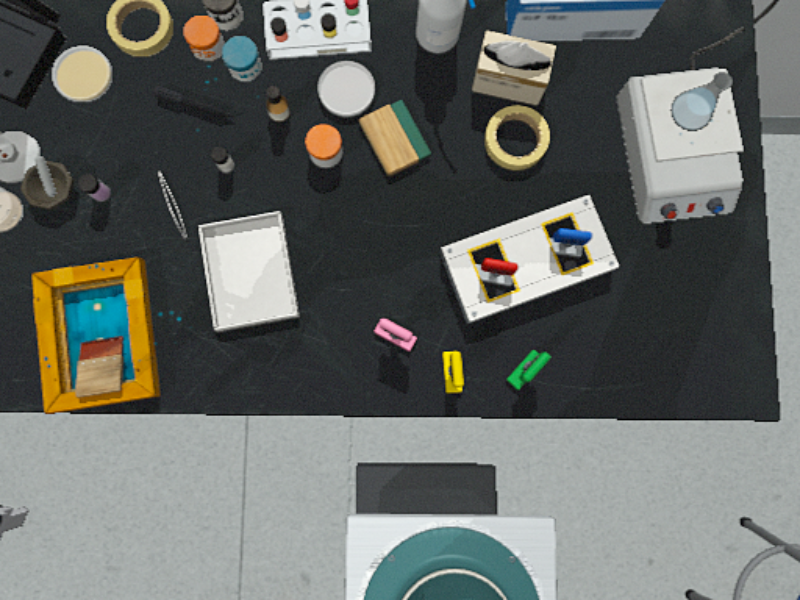

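View pics/side0.png

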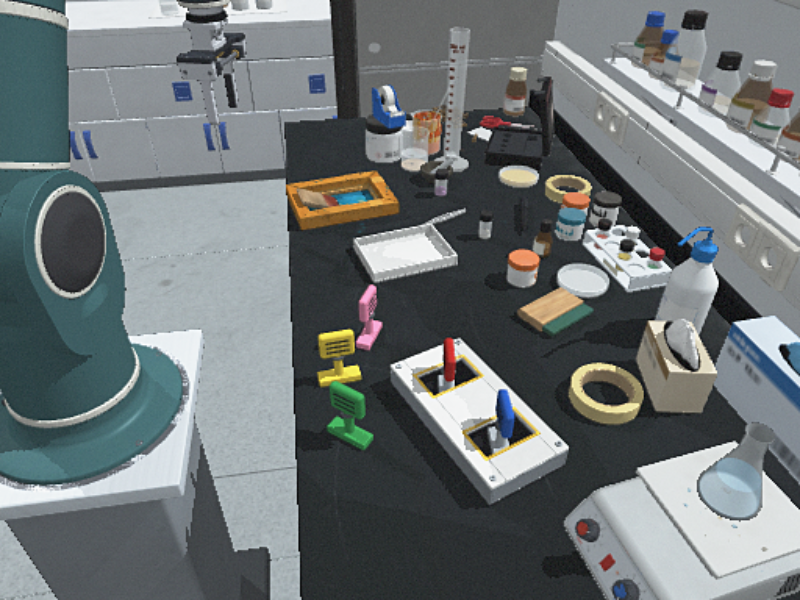

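Candidates for red_key_handle, as pixels in the 800x600 top view:
- red paddle (498,267)
- blue paddle (573,237)
- pink look-alike (396,333)
- yellow look-alike (453,372)
- green look-alike (528,368)
- red vial cap (352,5)
- red knob (670,211)

I choose the red paddle standing in the left slot of the guard plate at (498,267). In the side view it is at (448,360). The tray is at (248,270) in the top view.

```bash
cat > m.py <<'E'
from h import *
import pickle
C=pickle.load(open('c0.pkl','rb'))
def blob(c,hue,near,smin=120,vmin=50):
    h=cv2.cvtColor(c['img'],cv2.COLOR_RGB2HSV).astype(int)
    d=np.abs((h[...,0]-hue+90)%180-90)
    m=((d<9)&(h[...,1]>smin)&(h[...,2]>vmin)).astype(np.uint8)
    n,l,s,ce=cv2.connectedComponentsWithStats(m)
    ok=[i for i in range(1,n) if s[i,4]>25]
    i=min(ok,key=lambda i:np.hypot(*(ce[i]-near)))
    return (l==i),ce[i],s[i]
if __name__=='__main__':
    k=.64
    for nm,hue,t,s in(('red',0,(498,267),(448,360)),('blue',110,(573,237),(504,414))):
        a=blob(C['top'],hue,np.array(t)*k);b=blob(C['side'],hue,np.array(s)*k)
        print(nm,a[1:],b[1:],tri(C['top'],a[1],C['side'],b[1]))
        ys,xs=np.nonzero(a[0]);rr=cv2.minAreaRect(np.c_[xs,ys].astype(np.float32))
        bx=cv2.boxPoints(rr);print(rr,[onz(C['top'],*p,96)[:2].tolist() for p in bx])
    c=C['top'];g=c['img'].min(2)
    for nm,box,z in(('base',(275,120,400,210),40),('tray',(120,130,195,215),22)):
        x0,y0,x1,y1=box;m=np.zeros_like(g);m[y0:y1,x0:x1]=(g[y0:y1,x0:x1]>110)
        m=cv2.morphologyEx(m,cv2.MORPH_OPEN,np.ones((3,3),np.uint8))
        cs=max(cv2.findContours(m,0,2)[0],key=cv2.contourArea)
        P=np.array([onz(c,*p[0],z)[:2] for p in cs],np.float32)
        rr=cv2.minAreaRect(P);print(nm,rr,cv2.boxPoints(rr).round().tolist())
    h=cv2.cvtColor(c['img'],cv2.COLOR_RGB2HSV);m=((abs(h[...,0].astype(int)-25)<8)&(h[...,1]>120)&(h[...,2]>110)).astype(np.uint8);m[:, :275]=0;m[:130]=0;m[205:]=0;m[:,400:]=0
    for lo,hi in((275,340),(340,400)):
        ys,xs=np.nonzero(m[:,lo:hi]);P=np.array([onz(c,x+lo,y,40)[:2] for x,y in zip(xs,ys)],np.float32);print('slot',cv2.minAreaRect(P))
    im=c['img'][120:215,270:400,::-1];cv2.imwrite('pics/crop.png',cv2.resize(im,None,fx=6,fy=6))
E
python3 m.py
```

```text
red (array([318.73743017, 169.91061453]), array([308, 165,  23,  11, 179], dtype=int32)) (array([287.25423729, 229.7740113 ]), array([284, 216,   8,  28, 177], dtype=int32)) (array([527. , -64.1,  73.2]), np.float64(0.1))
((318.97296142578125, 170.16217041015625), (22.35826301574707, 8.877545356750488), 9.462322235107422) [[515.3, -33.9], [535.9, -37.4], [528.0, -88.1], [507.5, -84.5]]
blue (array([365.26666667, 150.77435897]), array([353, 146,  26,  11, 195], dtype=int32)) (array([323.28340081, 264.9757085 ]), array([319, 249,  11,  32, 247], dtype=int32)) (array([ 575.6, -175.5,   71.1]), np.float64(0.7))
((365.4461669921875, 150.9307861328125), (24.682910919189453, 9.426639556884766), 7.125016689300537) [[560.7, -139.2], [583.0, -142.4], [576.6, -199.2], [554.3, -195.9]]
base ((548.4345703125, -118.59298706054688), (125.26902770996094, 251.51686096191406), 20.892040252685547) [[445.0, -23.0], [535.0, -258.0], [652.0, -214.0], [562.0, 21.0]]
tray ((524.89306640625, 322.239013671875), (172.6297149658203, 132.0791015625), 11.498695373535156) [[427.0, 370.0], [453.0, 240.0], [623.0, 275.0], [596.0, 404.0]]
slot ((526.869140625, -61.255470275878906), (87.98320770263672, 54.05838394165039), 20.955787658691406)
slot ((571.0369262695312, -177.0496368408203), (87.90811157226562, 53.965049743652344), 20.96849822998047)
```

View pics/crop.png

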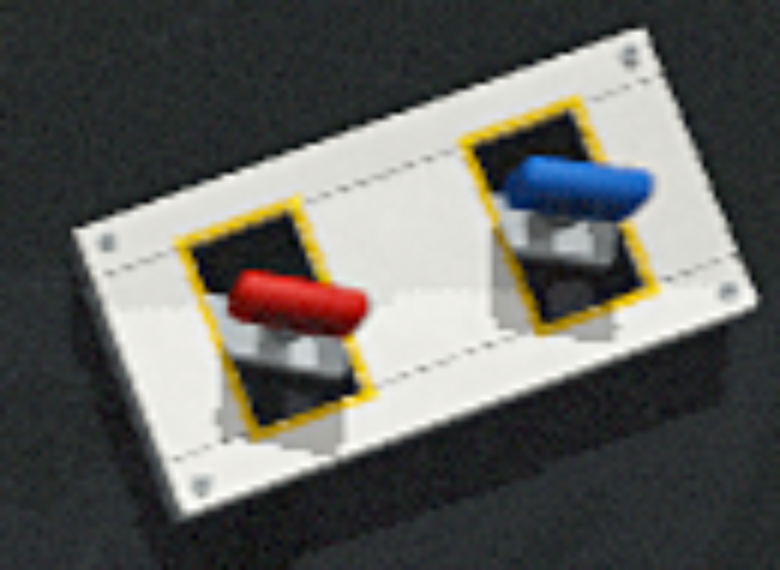

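The crop confirms the red paddle in the left slot (crop 298,302) and the blue one in the right slot (580,187). The sizes check: base 125x252 mm, tray 173x132 mm, handle height 73 mm. The red key is at about (527,-64), some 60° out of line with the slot. I'll swing over in an arc.

>>> step_arm(motion=[[[0,0,4,-0.041,-0.0047,0,1],[0,0,4,-0.041,-0.0047,0,1],[0,0,4,-0.041,-0.0047,0,1],[0,0,4,-0.041,-0.0047,0,1],[0,0,4,-0.041,-0.0047,0,1],[0,0,4,-0.041,-0.0047,0,1],[0,0,4,-0.041,-0.0047,0,1],[0,0,4,-0.041,-0.0047,0,1],[0,0,4,-0.041,-0.0047,0,1],[0,0,4,-0.041,-0.0047,0,1]]])

```text
clock: 1.1
tool_pos: [493.4, 317.1, 205.2]
eef_rot: [-0.0, 0.488, 0.873, -0.0]
ft_force: [-0.8, 0.4, -0.7]
width: 94.2
grip_force: 0.0
```

>>> step_arm(motion=[[[0,0,4,-0.038,-0.0047,0,1],[0,0,4,-0.038,-0.0047,0,1],[0,0,4,-0.038,-0.0047,0,1],[0,0,4,-0.038,-0.0047,0,1],[0,0,4,-0.038,-0.0047,0,1],[0,0,4,-0.038,-0.0047,0,1],[0,0,4,-0.038,-0.0047,0,1],[0,0,4,-0.038,-0.0047,0,1],[0,0,4,-0.038,-0.0047,0,1],[0,0,0,0,0,0,1]]])

```text
clock: 2.1
tool_pos: [542.9, -21.7, 205.6]
eef_rot: [0.0, 0.736, 0.677, -0.001]
ft_force: [0.3, 1.6, -0.1]
width: 93.7
grip_force: 0.0
```

```bash
cat >> h.py <<'E'
from scipy.spatial.transform import Rotation as Ro
def to(x,y,z,yaw=None):
    "yaw: world direction (deg) wanted for tool y, mod 180"
    s=r.read_state();q=s['eef_rot'];R=Ro.from_quat([q[1],q[2],q[3],q[0]]);p=s['tool_pos']
    d=R.inv().apply(np.array([x,y,z])-p);Y=R.apply([0,1,0]);a=np.degrees(np.arctan2(Y[1],Y[0]))
    print('t',s['clock'],'pos',p.round(1),'yaw_y',a.round(1),'tool z',R.apply([0,0,1]).round(3),'shift tool mm',d.round(1),'rz',None if yaw is None else round(-((yaw-a+90)%180-90),1),'w',round(s['width'],1),'F',s['ft_force'].round(1),'q',s['q'].round(2))
E
python3 - <<'E'
from h import *
to(527,-64,56,-8.7)
c=r.read_camera('wrist');cv2.imwrite('pics/w1.png',c['img'][:,:,::-1])
import pickle;pickle.dump(c,open('w1.pkl','wb'))
print(ray(c,0,0)[0],proj(c,(527,-64,75)))
E
```

```text
t 2.1 pos [542.9 -21.7 205.6] yaw_y -4.8 tool z [-0.    -0.001 -1.   ] shift tool mm [-43.3 -12.3 149.7] rz 3.9 w 93.7 F [ 0.3  1.6 -0.1] q [-0.46  0.3   0.53  1.83 -0.17  1.06  0.06]
[549.76223646  56.11005996 384.67516675] (np.float64(243.58865772919916), np.float64(226.2846883628482))
```

View pics/w1.png

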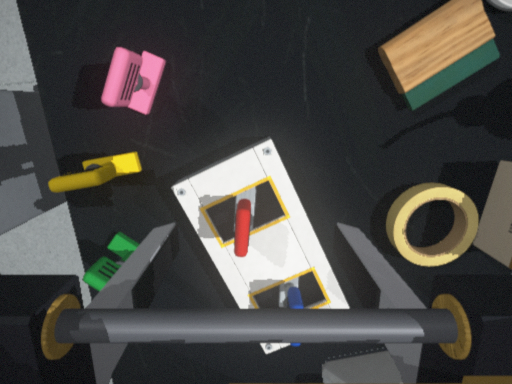

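The wrist view shows the red paddle at (243,227), against a predicted (244,226), and its slot at (245,211). The blue key is at (296,298), clear of the fingers. I'll measure the paddle and slot once more from here.

Run:
```python
from m import *
c=pickle.load(open('w1.pkl','rb'))
a=blob(c,0,np.array((243,227)));ys,xs=np.nonzero(a[0])
P=np.c_[xs,ys].astype(np.float32);rr=cv2.minAreaRect(P);print(a[1:],rr)
print([onz(c,*p,96)[:2].tolist() for p in cv2.boxPoints(rr)],onz(c,*a[1],75))
h=cv2.cvtColor(c['img'],cv2.COLOR_RGB2HSV);m=((abs(h[...,0].astype(int)-25)<8)&(h[...,1]>120)&(h[...,2]>90)).astype(np.uint8);m[:170]=0;m[252:]=0;m[:,:195]=0;m[:,300:]=0
ys,xs=np.nonzero(m);print('slot',cv2.minAreaRect(np.array([onz(c,x,y,40)[:2] for x,y in zip(xs,ys)],np.float32)))
```

```text
(array([242.03808181, 227.7348378 ]), array([235, 200,  15,  57, 709], dtype=int32)) ((242.0362091064453, 227.88449096679688), (13.682230949401855, 56.255699157714844), 3.3664605617523193)
[[515.7, -86.0], [524.7, -28.3], [537.5, -30.2], [529.2, -88.0]] [525.2 -65.5  75. ]
slot ((527.205078125, -61.01715087890625), (88.04137420654297, 53.828609466552734), 20.86842918395996)
```

>>> step_arm(motion=[[[0,0,3.9,0,0,0,1],[0,0,0,-0.0224,-0.0049,0,1],[0,0,0,-0.0224,-0.0049,0.01,1],[0,0,0,0,0,0.03,1],[0,0,0,0,0,0.03,1],[0,0,0,0,0,0.03,1],[0,0,0,0,0,0.03,1],[0,0,0,0,0,0.02,1],[0,0,0,0,0,0,1],[0,0,0,0,0,0,1]]])

```text
clock: 3.15
tool_pos: [527.9, -58.8, 55.8]
eef_rot: [-0.0, 0.755, 0.655, -0.0]
ft_force: [-0.4, -0.9, 0.6]
width: 94.1
grip_force: 0.0
```

```bash
python3 -c "
from h import *
to(526.5,-64.5,56,-8.7)"
```

```text
t 3.15 pos [527.9 -58.8  55.8] yaw_y -8.1 tool z [-0.  0. -1.] shift tool mm [-5.8 -0.6 -0.2] rz 0.6 w 94.1 F [-0.4 -0.9  0.6] q [-0.33  0.49  0.48  1.98 -0.32  0.75  0.2 ]
```

>>> step_arm(motion=[[[0,0,0.6,-0.0058,-0.0006,0,1],[0,0,0,0,0,0,1],[0,0,0,0,0,0,0],[0,0,0,0,0,0,0],[0,0,0,0,0,0,0],[0,0,0,0,0,0,0],[0,0,0,0,0,0,0],[0,0,0,0,0,0,0],[0,0,0,0,0,0,0],[0,0,0,0,0,0,0]]], force=20)

```text
clock: 4.15
tool_pos: [526.3, -65.1, 55.5]
eef_rot: [0.0, 0.759, 0.651, -0.0]
ft_force: [0.1, 1.5, -0.2]
width: 33.3
grip_force: 0.0
```

```bash
python3 -c "
from h import *
to(527.1,-61.1,64,-69.1)"
```

```text
t 4.15 pos [526.3 -65.1  55.5] yaw_y -8.8 tool z [-0. -0. -1.] shift tool mm [ 4.1  0.2 -8.5] rz 60.3 w 33.3 F [ 0.1  1.5 -0.2] q [-0.32  0.49  0.48  1.98 -0.33  0.74  0.2 ]
```

>>> step_arm(motion=[[[0,0,0,0,0,0,0],[0,0,0,0,0,0,0],[0,0,0,0,0,0,0],[0,0,0,0,0,0,0],[0,0,0,0,0,0,0],[0,0,0,0,0,0,0]]], force=25)

```text
clock: 4.75
tool_pos: [526.2, -65.1, 55.4]
eef_rot: [-0.0, 0.759, 0.651, -0.0]
ft_force: [0.5, -0.3, -2.9]
width: 13.9
grip_force: 25.0
```

```bash
python3 -c "
from h import *
to(527.1,-61.1,64,-69.1);print(r.read_state()['grip_force'])
a=[]
from m import blob
for n,p in(('top',(318.7,169.9)),('side',(287,230))):
  c=r.read_camera(n);a+=[c,blob(c,0,np.array(p))[1]]
print(a[1],a[3],tri(*a))"
```

```text
t 4.75 pos [526.2 -65.1  55.4] yaw_y -8.8 tool z [-0. -0. -1.] shift tool mm [ 4.   0.2 -8.6] rz 60.3 w 13.9 F [ 0.5 -0.3 -2.9] q [-0.32  0.49  0.48  1.98 -0.33  0.74  0.2 ]
24.99917875538813
[224.5          2.19047619] [287.75       230.32142857] (array([722. , 104.3,  68.3]), np.float64(402.6))
```

Gripped: the width reads 14 mm, as it should for the paddle. Next, lift 8 mm inside the free lift and turn 60° into line.

>>> step_arm(motion=[[[0,0,0,0,0,-0.008,0],[0,0,7.5,0,0,0,0],[0,0,7.5,0,0,0,0],[0,0,7.5,0,0,0,0],[0,0,7.5,0,0,0,0],[0,0,7.5,0,0,0,0],[0,0,7.5,0,0,0,0],[0,0,7.5,0,0,0,0],[0,0,7.5,0,0,0,0],[0,0,0,0,0,0,0]]])

```text
clock: 5.85
tool_pos: [526.4, -64.9, 63.8]
eef_rot: [0.0, 0.983, 0.183, 0.0]
ft_force: [-0.1, -1.2, -2.7]
width: 14.0
grip_force: 25.0
```

```bash
python3 -c "
from h import *
to(527.1,-61.1,64,-69.1)
im=[]
import pickle;D={}
for n in('top','side','wrist'):
  D[n]=c=r.read_camera(n)
  u,v=map(int,proj(c,(527,-63,85)));print(n,u,v);v=min(max(v,80),304);u=min(max(u,80),432)
  im.append(cv2.resize(c['img'][v-64:v+64,u-64:u+64,::-1],(266,266)if n!='wrist' else (266,266),interpolation=2))
pickle.dump(D,open('d.pkl','wb'));cv2.imwrite('pics/t.png',np.hstack(im))"
```

```text
t 5.85 pos [526.4 -64.9  63.8] yaw_y -68.9 tool z [ 0. -0. -1.] shift tool mm [ 2.  -3.3 -0.2] rz 0.2 w 14.0 F [-0.1 -1.2 -2.7] q [-0.52  0.55  0.75  1.98 -0.51  0.81 -0.68]
top 319 168
side 287 225
wrist 253 251
```

View pics/t.png

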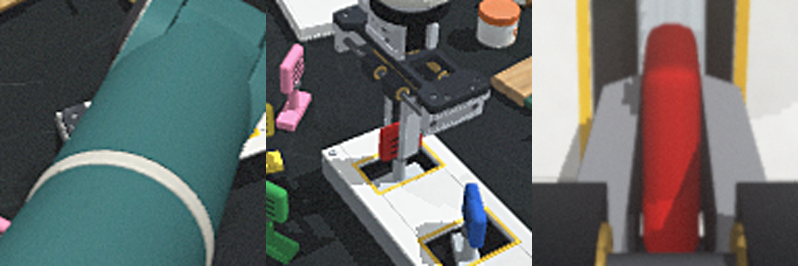

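The key has turned: the paddle and foot run parallel to the yellow slot edges, and the blue key is untouched. Now I'll check where the key sits along the slot, from the far end of the paddle in the wrist view and the centroid in the side view.

Run:
```python
from m import *
D=pickle.load(open('d.pkl','rb'));c=D['wrist']
a=blob(c,0,np.array((253,251)));ys,xs=np.nonzero(a[0]);print(a[1:])
X=np.array([.934,.357,0]);T=np.array([526.4,-64.9,0])
v=ys.min();u=xs[ys<v+3].mean()
for z in(104,100):
    p=onz(c,u,v,z);e=p-T;print('far end',u,v,p,'along x',e[:2]@X[:2],'across',e[:2]@[.357,-.934])
for y in(v+15,v+45): print(y,xs[ys==y].min(),xs[ys==y].max())
s=D['side'];b=blob(s,0,np.array((287,225)));yy,xx=np.nonzero(b[0]);print(b[1:])
for k in(-26,26):
  for z in (62,104):print(k,z,proj(s,T+k*X+[0,0,z]))
```

```text
(array([255.56410256, 254.96327096]), array([ 242,  199,   29,  110, 2886], dtype=int32))
far end 255.89473684210526 199 [560.3 -51.2 104. ] along x 36.55349999999998 across -0.6935000000000127
far end 255.89473684210526 199 [559.2 -51.6 100. ] along x 35.38330000000007 across -0.7125999999999816
214 244 267
244 242 270
(array([281.72027972, 228.83916084]), array([277, 219,  10,  20, 143], dtype=int32))
-26 62 (np.float64(277.0325529865299), np.float64(237.85570148247734))
-26 104 (np.float64(277.6172489054157), np.float64(223.62350672566384))
26 62 (np.float64(296.4538838864302), np.float64(229.7742910065009))
26 104 (np.float64(297.59287378278754), np.float64(215.6413334327803))
```

>>> step_arm(motion=[[[0,0,0.2,0.0028,-0.003,0,0],[0,0,0,0,0,0,0],[0,0,0,0,0,-0.01,0],[0,0,0,0,0,-0.01,0],[0,0,0,0,0,-0.01,0]]])

```text
clock: 6.5
tool_pos: [528.0, -61.5, 94.7]
eef_rot: [0.0, 0.983, 0.183, 0.0]
ft_force: [0.7, -0.3, -1.9]
width: 13.8
grip_force: 25.0
```

>>> step_arm(motion=[[[0,0,0,0,0,-0.015,0],[0,0,0,0,0,-0.015,0],[0,0,0,0,0,-0.015,0],[0,0,0,0,0,-0.015,0],[0,0,0,0,0,-0.015,0],[0,0,0,0,0,0,0]]])

```text
clock: 7.1
tool_pos: [528.8, -61.3, 170.5]
eef_rot: [0.0, 0.983, 0.183, 0.001]
ft_force: [-0.0, -0.5, -2.1]
width: 13.8
grip_force: 25.0
```

```bash
python3 -c "
from h import *
to(525,322,170,-69.1);print(r.read_state()['grip_force'])
c=r.read_camera('side');cv2.imwrite('pics/s2.png',c['img'][:,:,::-1])"
```

```text
t 7.1 pos [528.8 -61.3 170.5] yaw_y -69.0 tool z [ 0.003  0.    -1.   ] shift tool mm [ 134.1 -359.1    0.7] rz 0.1 w 13.8 F [-0.  -0.5 -2.1] q [-0.64  0.4   0.87  1.9  -0.36  1.   -0.81]
24.99929185520159
```

View pics/s2.png

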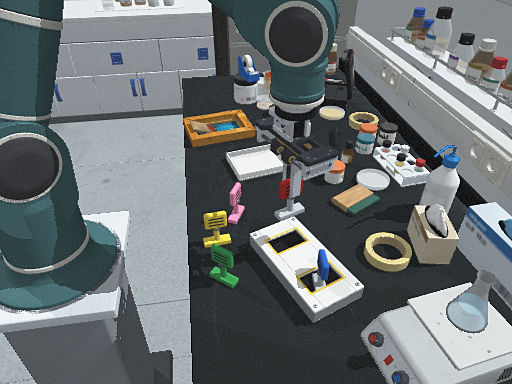

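The red key is out, with its paddle at (290,188) and foot at (290,211). The blue key stays in its slot at (322,265). On to the tray.

>>> step_arm(motion=[[[0,0,0,0.0112,-0.03,0,0],[0,0,0,0.0112,-0.03,0,0],[0,0,0,0.0112,-0.03,0,0],[0,0,0,0.0112,-0.03,0,0],[0,0,0,0.0112,-0.03,0,0],[0,0,0,0.0112,-0.03,0,0],[0,0,0,0.0112,-0.03,0,0],[0,0,0,0.0112,-0.03,0,0],[0,0,0,0.0112,-0.03,0,0],[0,0,0,0.0112,-0.03,0,0]]])

```text
clock: 8.15
tool_pos: [524.1, 260.2, 167.6]
eef_rot: [0.0, 0.983, 0.183, -0.001]
ft_force: [-0.5, -0.3, -3.0]
width: 13.4
grip_force: 25.0
```

>>> step_arm(motion=[[[0,0,0,0.0112,-0.03,0,0],[0,0,0,0.0112,-0.03,0,0],[0,0,0,0,0,0,0],[0,0,0,0,0,0,0]]])

```text
clock: 8.55
tool_pos: [523.6, 323.0, 167.4]
eef_rot: [0.001, 0.983, 0.183, -0.001]
ft_force: [-0.8, -0.7, -2.8]
width: 13.9
grip_force: 25.0
```

Run:
```python
from h import *
to(525,322,59,-69.1)
import pickle;p=r.read_state()['tool_pos'];X=np.array([.934,.357,0])
c=r.read_camera('side')
for z in(11,53):print(proj(c,p+[0,0,z-11]))
u,v=map(int,proj(c,p));cv2.imwrite('pics/s3.png',cv2.resize(c['img'][v-60:v+90,u-90:u+90,::-1],(720,600)));print(u,v)
# expected foot end corners (underside) at nominal: underside 56mm below TCP (grasp pt at handle centre)
for k in(-32,32):print(k,[tuple(np.round(proj(c,p+k*X+[0,0,-d]),1)) for d in(48,52,56)])
```

```text
t 8.55 pos [523.6 323.  167.4] yaw_y -68.9 tool z [-0.001 -0.001 -1.   ] shift tool mm [  1.1   1.3 108.4] rz 0.2 w 13.9 F [-0.8 -0.7 -2.8] q [-1.16  0.54  0.76  1.7  -0.42  1.08 -1.46]
(np.float64(257.2882685493903), np.float64(113.86959540849287))
(np.float64(257.2830329446342), np.float64(100.01307020325594))
257 113
-32 [(np.float64(247.7), np.float64(131.7)), (np.float64(247.7), np.float64(132.9)), (np.float64(247.7), np.float64(134.1))]
32 [(np.float64(266.7), np.float64(126.3)), (np.float64(266.7), np.float64(127.5)), (np.float64(266.6), np.float64(128.7))]
```

View pics/s3.png

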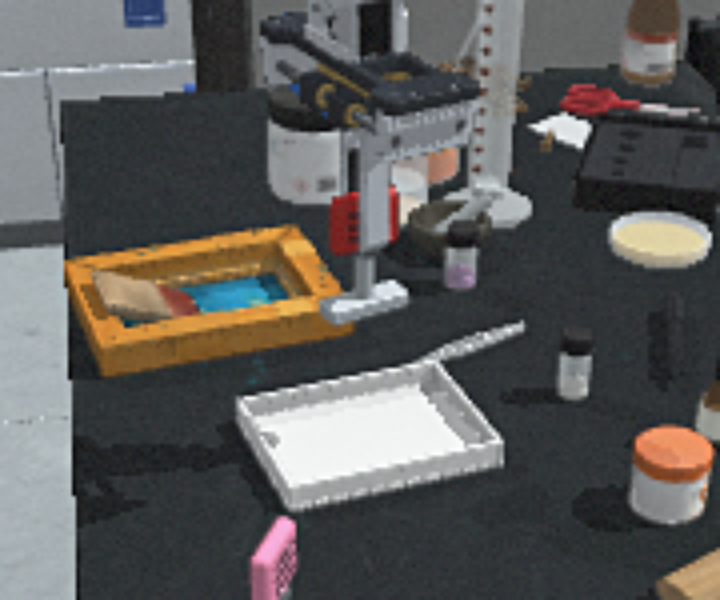

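The key hangs upright over the tray, with its foot at (365,303) in the crop. Lower it until the TCP is at about z = 56, the height it had at the grasp, since the tray floor is also 4 mm up.

>>> step_arm(motion=[[[0,0,0,0.001,0.001,0.025,0],[0,0,0,0,0,0.025,0],[0,0,0,0,0,0.025,0],[0,0,0,0,0,0.02,0],[0,0,0,0,0,0.008,0],[0,0,0,0,0,0,0],[0,0,0,0,0,0,0]]])

```text
clock: 9.3
tool_pos: [525.9, 322.1, 66.4]
eef_rot: [-0.0, 0.983, 0.182, 0.0]
ft_force: [-0.6, 0.2, -2.6]
width: 13.6
grip_force: 25.0
```

>>> step_arm(motion=[[[0,0,0,0,0,0.005,0],[0,0,0,0,0,0.003,0],[0,0,0,0,0,0.002,0],[0,0,0,0,0,0.001,0],[0,0,0,0,0,0,0]]])

```text
clock: 9.8
tool_pos: [525.4, 322.6, 55.4]
eef_rot: [-0.0, 0.983, 0.183, 0.0]
ft_force: [-6.5, -1.4, 15.3]
width: 14.0
grip_force: 25.0
```

Contact, at about 15 N. Ease off slightly and release.

>>> step_arm(motion=[[[0,0,0,0,0,-0.0005,0],[0,0,0,0,0,0,0],[0,0,0,0,0,0,0.3],[0,0,0,0,0,0,0.5],[0,0,0,0,0,0,0.5],[0,0,0,0,0,0,0.7],[0,0,0,0,0,0,0.7],[0,0,0,0,0,0,0.7],[0,0,0,0,0,0,0.7],[0,0,0,0,0,0,0.7]]])

```text
clock: 10.8
tool_pos: [525.3, 322.4, 54.9]
eef_rot: [0.0, 0.983, 0.183, -0.0]
ft_force: [-0.2, 0.2, -0.2]
width: 65.6
grip_force: 0.0
```

Run:
```python
from m import *
to(525.9,322,200,-69)
c=r.read_camera('wrist');s=r.read_camera('side')
cv2.imwrite('pics/rel.png',np.hstack([cv2.resize(c['img'][:,:,::-1],(400,300)),cv2.resize(s['img'][80:230,150:350,::-1],(400,300))]))
```

```text
t 10.8 pos [525.3 322.4  54.9] yaw_y -69.0 tool z [-0. -0. -1.] shift tool mm [   0.4    0.6 -145.1] rz 0.0 w 65.6 F [-0.2  0.2 -0.2] q [-1.09  0.68  0.67  1.77 -0.53  0.89 -1.38]
```

View pics/rel.png

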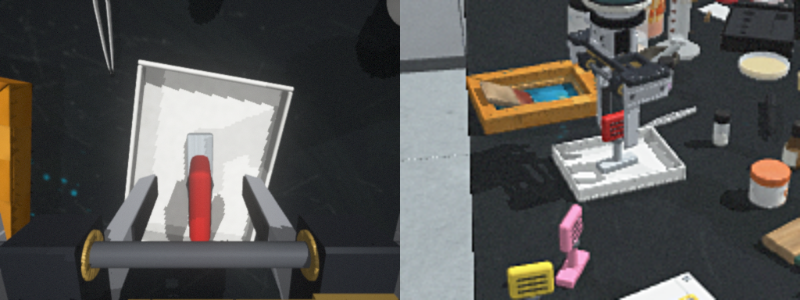

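The key stands free and upright, with the paddle at (200,195) between open fingers and the foot flat in the tray at (618,165). Retreat straight up.

>>> step_arm(motion=[[[0,0,0,0,0,-0.015,0.7],[0,0,0,0,0,-0.03,0.7],[0,0,0,0,0,-0.03,0.7],[0,0,0,0,0,-0.03,0.7],[0,0,0,0,0,-0.03,0.7],[0,0,0,0,0,-0.03,0.7],[0,0,0,0,0,0,0.7],[0,0,0,0,0,0,0.7]]])

```text
clock: 11.7
tool_pos: [525.5, 322.5, 221.0]
eef_rot: [-0.0, 0.983, 0.183, 0.001]
ft_force: [0.4, -0.2, 0.2]
width: 66.0
grip_force: 0.0
```

Run:
```python
from m import *
to(525,322,220)
s=r.read_camera('side');w=r.read_camera('wrist');t=r.read_camera('top')
a=blob(s,0,np.array(proj(s,(525,322,75))));b=blob(w,0,np.array(proj(w,(525,322,75))))
print('red',a[1:],b[1:],tri(s,a[1],w,b[1]))
a=blob(s,110,np.array((323,265)));b=blob(t,110,np.array((365,151)));print('blue',a[1:],b[1:],tri(s,a[1],t,b[1]))
```

```text
t 11.7 pos [525.5 322.5 221. ] yaw_y -69.0 tool z [ 0.001  0.001 -1.   ] shift tool mm [-0.6  0.3  1. ] rz None w 66.0 F [ 0.4 -0.2  0.2] q [-1.18  0.49  0.8   1.64 -0.38  1.17 -1.49]
red (array([258.17801047, 141.84816754]), array([250, 134,  17,  17, 191], dtype=int32)) (array([255.76714514, 182.44178628]), array([250, 156,  13,  53, 627], dtype=int32)) (array([525.6, 322.6,  76.5]), np.float64(1.2))
blue (array([323.06225681, 264.73540856]), array([318, 249,  12,  32, 257], dtype=int32)) (array([365.2955665 , 150.91625616]), array([353, 146,  26,  11, 203], dtype=int32)) (array([ 575.1, -175.4,   71.8]), np.float64(0.7))
```

The red handle is at (525.6, 322.6, 76), at the tray centre and the right height. The blue key has not moved.

```bash
python3 -c "
from cell import r
print(r.sign_off())"
```

```text
the job is handed in; nothing more can be done
None
```

The red key now stands upright and released at the centre of the tray, and the blue key is still locked where it started; I handed the job in at about 12 s on the robot's clock, and no verdict was returned.

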